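# Open the thread cupboard at the cobbler's bench

### The arm

A 6-joint arm with a two-finger parallel gripper is mounted at the origin on the work surface. World frame = base frame: x ahead of the robot, y to its left, z up, the work surface at z = 0. Lengths are in m, angles in rad, forces in N, time in s.
With the tool pointing down it reaches from about 0.35 to 0.775 m from the base axis. Payload 7.3 kg.
Tool frame: the origin (TCP) lies midway between the tips of the shut fingers; the grasp point (between the pads) lies 19 mm behind it; x points along the fingers, y is the direction in which the jaws open and shut, and the axes are right-handed (so a half turn about x gives the same grasp; the last joint's range is limited). The gripper opens to 92 mm and grips with 3 to 60 N. Pads are 19 mm wide; open, the fingers measure 130 mm over their backs; the gripper's body (75 mm by 190 mm) begins 47 mm behind the grasp point.
Start: joints at [-1.405, 0.342, 1.524, -0, 1.275, -0.146], TCP at [0.161, -0.5, 0.227] pointing down, gripper open.
Joint ranges: [-2.53, 2.53], [-0.77, 2.02], [0.04, 2.7], [-1, 4.14], [0.28, 2.66], [-3.11, 3.11]. Speed limits (rad/s): [2.57, 2.57, 3.14, 3.14, 3.14, 3.14].

### API

Orientations are given as a 3x3 rotation matrix whose columns are the frame's x, y, z axes.
In Python, from cell import robot gives the robot as it stands. The module is installed in compiled form; this text tells all that it offers.
- The arm moves only by the tool send_rows, never from a script. Its argument "targets" is a list of rows, each a list of 4 numbers: the shift along the tool's x, y, z scaled (see below), then the turn about the tool's x scaled (see below). In form: [[dx, dy, dz, roll], ...]. A call has 1 to 8 rows; each row shifts and turns the commanded pose from where the row before left it, along the tool's axes as they then stand; what a row does not reach is not made up. The controller multiplies each number of a shift by 0.04 m and each number of a turn by 8 degrees. A row lasts 1/8 s, in which the tool goes at most 62.5 mm and 10.7 degrees, less where a joint would pass 70% of its speed; a pose out of reach is approached as far as the arm can. A call with a number of a shift or a turn outside -1 to 1 is refused whole. A call with a gripper value outside its range is refused whole. "hand" is the opening, from 0 (shut) to 1 (fully open), set as the call begins (left out, the last holds). The fingers move at their own pace and stop on an object; the grip force is fixed at half the most. Time passes only in rows, so rows that do not move let the fingers close. It gives the time, the measured TCP pose, the force and the opening at its end, in the units of the state.
- robot.state(): the state, without advancing time (a new reading comes with each control period).
- robot.capture(name): name is "scene" or "top" or "wrist"; returns a dict with "color" (384x512x3 uint8, red, green, blue), "fx", "fy", "cx", "cy" (pixels), "world_to_cam" (4x4, takes a point from world to camera coordinates); the wrist camera has in their place "tool_from_camera" (4x4, takes a point from camera to tool coordinates, whose origin is the TCP and whose axes are the tool frame's). Camera axes: x right, y up, looking along -z (the intrinsics and any distortion apply to the point x, -y, -z); pixel columns grow to the right and rows downward; lengths in m; the calibration is good to about 2 mm. A picture is of the moment at which its call begins: read the wrist's pose just before it. There is no depth.
- robot.finish_job(): hands the job in, once; it reports no verdict.
The state is a dict: "t": time; "joint_pos": joint angles; "dq": joint speeds; "tau": joint torques, N m; "position": TCP position; "tool_rot": TCP orientation; "wrist_force": force on the tool from outside, world axes, zero at the start; "moment": the same for the moment, N m; "gripper_width": finger opening in m.
Only numpy, scipy, OpenCV 4.12 (cv2) and the standard library are available. Lean on these libraries where they do the work, as an engineer would, in place of code of your own. Each camera call takes 0.05 s, during which the arm holds its last target.

### The job

Open the thread cupboard, the wider of the two small cupboards on the bench, with the thread spools on its top: take its door by the handle, swing it wide open, to about a right angle or further, and let go. Leave the narrow polish cupboard shut, and do not knock over the tea glass.

Things in the scene. Friction and masses are not known exactly. Their poses are not given: they have to be found in the camera images.
- thread_handle (a point): Upright steel bar on the thread cupboard's door: 12 mm thick, 92 long, axis 45 off the door's face on two posts. Origin on its axis, 25 below its top end, 170 above the bench, 30 below the cupboard's top. It turns with the door: x points square into the door, y along it towards the hinge, z up. Hinge axis: upright through x=61, y=180 here. Posts 6 above and 50 below the origin. Open space above.
- thread_door (a joint): Opening of the thread cupboard's door, rad: 0 shut, starts at 0-0.15, stop at 1.9. Clockwise from above: the handle comes to the robot, then to its left. Stays where left; about 1.5 N at the handle. Wooden cupboard, left or right place, up to 15 degrees askew: 220 mm wide, 170 deep, 200 high, spools 95 high at the back of its top. Door 15 thick, free edge 40 beyond the bar, lower edge 20 above the bench.
- polish_door (a joint): Opening in rad of the polish cupboard's door (0 shut), to be left shut. Same wood, but only 140 mm wide, 150 deep and 170 high, one flat dark tin on its top; the same bar handle, but by the left edge of its door. It stands beside the thread cupboard, in the other place, left or right.
- tea_center (a point): Centre, half-way up, of the empty tulip-shaped tea glass (amber glass, 90 mm high, 60 mm across the rim), loose on the bench in front of the polish cupboard. z is its upright axis.
Not all that is in view belongs to the job. There is more than one size of the part that bears tea_center; the job needs the largest.

How it is judged:
On the way:
1. the thread cupboard's door is drawn open by its handle: the fingers bear on the handle while the door stands between 17 and 86 degrees open (contact force between the fingers and thread_door_c0 above 0.3 N and value of joint thread_door between 0.3 and 1.5 rad), for 0.04 s.
At the end, for the whole second after the job is handed in: The thread cupboard's door stands still, open by at least 77 degrees (a right angle less 13 degrees, or anything further); the polish cupboard's door is shut (within 6 degrees); the tea glass stands upright (within 11 degrees) (value of joint thread_door above 1.35 rad and velocity of joint thread_door between -0.05 and 0.05 rad/s and value of joint polish_door below 0.1 rad and angle between tea_center's own z axis and vertical below 0.2 rad); the robot touches nothing.
It fails at once if the polish cupboard's door is opened by more than 9 degrees (value of joint polish_door above 0.15 rad).
It fails at once if the tea glass is knocked over (tilted by more than 40 degrees) (angle between tea_center's own z axis and vertical above 0.7 rad).
It also fails if it takes over 32 s, if anything falls off the work surface, if the arm or the gripper's body presses on something with over 40 N, if the wrist force passes 120 N, or if a joint passes its speed limit or range.

## Working session

There is one attempt and no reset: what is moved stays moved. The work goes in short steps, Python scripts to look and compute and a tool call to move; the robot and the scene stay as the last step left them, time stands still between calls to the robot, and variables do not carry over. Pictures are saved under pics/ and viewed, and the job is handed in when it is done.

Besides the shell and the picture viewer there is one more tool, called as name(argument=value, ...) on one line, values as JSON. send_rows: Moves the arm, as the interface text tells. Its arguments: {"type":"object","properties":{"targets":{"type":"array","items":{"type":"array","items":{"type":"number"}}},"hand":{"type":"number"}},"required":["targets"]}

```bash
mkdir -p pics
python3 - <<'E'
from cell import robot
import cv2,numpy as np
s=robot.state();print(s)
for n in("scene","top","wrist"):
    c=robot.capture(n);cv2.imwrite(f"pics/{n}0.png",c["color"][:,:,::-1]);print(n,{k:(np.round(v,4).tolist() if k!="color" else 0) for k,v in c.items()})
E
```

```text
{'t': 0.0, 'joint_pos': array([-1.40501143e+00,  3.42742935e-01,  1.52501367e+00,  1.07204454e-05,
        1.27535954e+00, -1.45973660e-01]), 'dq': array([ 0.00137722,  0.00096369, -0.00058187, -0.0012063 , -0.00082256,
       -0.00212728]), 'tau': array([ 9.81946368e-05, -4.31250644e+01, -2.44217134e+01,  7.17149349e-02,
        5.58192213e-02, -9.92399123e-05]), 'position': array([ 0.16100668, -0.49928869,  0.22603562]), 'tool_rot': array([[-2.41301259e-04,  3.06729733e-01, -9.51796624e-01],
       [ 1.50429642e-03, -9.51795463e-01, -3.06729740e-01],
       [-9.99998839e-01, -1.50579852e-03, -2.31742995e-04]]), 'wrist_force': array([-0.9846034 ,  0.01489675,  0.74736742]), 'moment': array([-0.00495438, -0.0109803 , -0.00502594]), 'gripper_width': 0.09181813772624008}
scene {'color': 0, 'fx': 421.4683, 'fy': 421.4683, 'cx': 252.3789, 'cy': 193.2898, 'world_to_cam': [[-0.8449, 0.5348, 0.0096, 0.4637], [-0.4104, -0.6596, 0.6296, 0.1408], [0.3431, 0.528, 0.7768, -1.2211], [0.0, 0.0, 0.0, 1.0]]}
top {'color': 0, 'fx': 445.2891, 'fy': 445.2891, 'cx': 254.2724, 'cy': 193.9229, 'world_to_cam': [[0.0202, -0.9992, 0.035, -0.0469], [0.9887, 0.0252, 0.1478, -0.5567], [-0.1486, 0.0317, 0.9884, -1.0573], [0.0, 0.0, 0.0, 1.0]]}
wrist {'color': 0, 'fx': 317.0378, 'fy': 317.0378, 'cx': 260.3414, 'cy': 190.5379, 'tool_from_camera': [[-0.0004, 0.2973, -0.9548, -0.1572], [1.0, 0.0001, -0.0004, -0.0006], [0.0, -0.9548, -0.2973, -0.0814], [0.0, 0.0, 0.0, 1.0]]}
```

View pics/scene0.png

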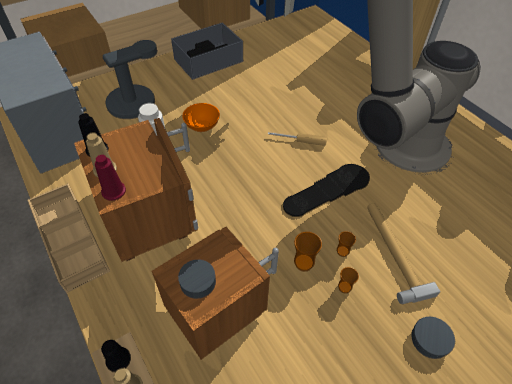

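View pics/top0.png

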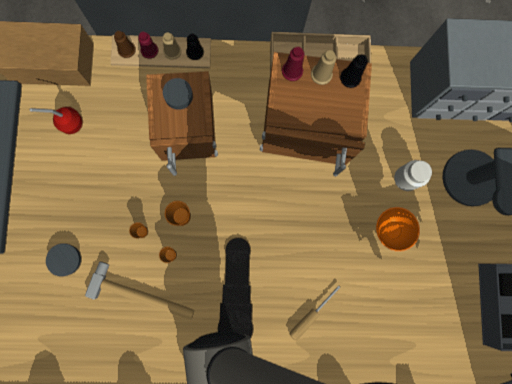

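View pics/wrist0.png

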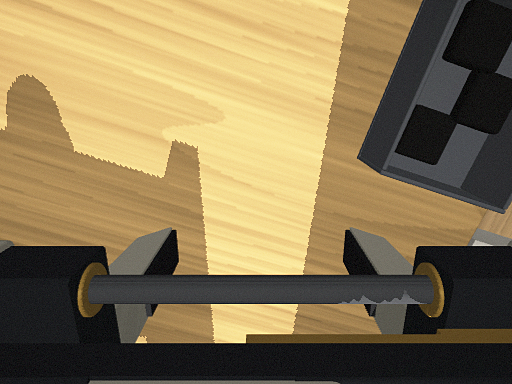

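Scene picture: thread cupboard (wider, with spools) has its top at (135,160) and its handle at (180,138). The polish cupboard's handle is at (270,263). In the top view the thread handle is at (341,160), the polish handle at (171,160), the large tea glass at (178,213), and the small ones at (139,231) and (168,255). Now enlarged crops.

Run:
```python
import cv2,numpy as np
a=cv2.imread("pics/top0.png");b=cv2.imread("pics/scene0.png")
cv2.imwrite("pics/ct.png",cv2.resize(a[115:195,250:370],None,fx=6,fy=6,interpolation=cv2.INTER_CUBIC))
cv2.imwrite("pics/cs.png",cv2.resize(b[100:240,140:220],None,fx=4,fy=4,interpolation=cv2.INTER_CUBIC))
```

```text
(no output)
```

View pics/ct.png

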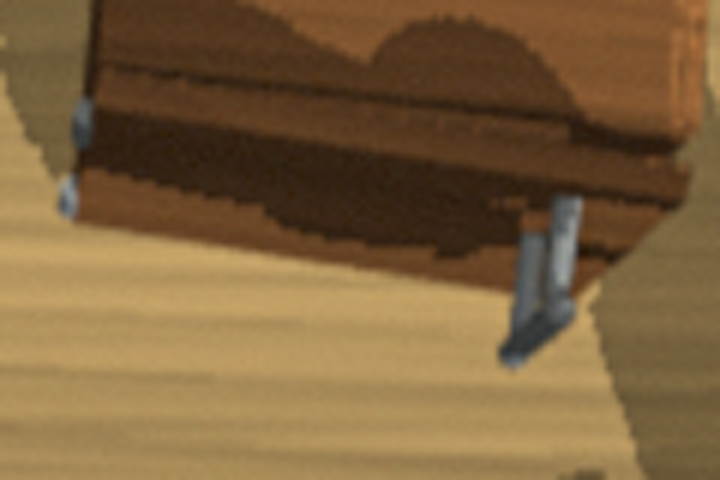

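View pics/cs.png

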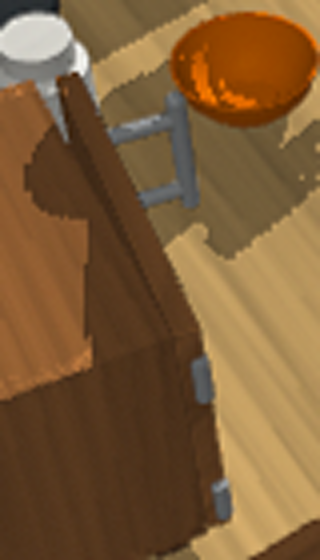

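```bash
cat > h.py <<'E'
import numpy as np
from scipy.optimize import least_squares
C={"scene":(421.4683,252.3789,193.2898,np.array([[-0.8449, 0.5348, 0.0096, 0.4637], [-0.4104, -0.6596, 0.6296, 0.1408], [0.3431, 0.528, 0.7768, -1.2211]])),
"top":(445.2891,254.2724,193.9229,np.array([[0.0202, -0.9992, 0.035, -0.0469], [0.9887, 0.0252, 0.1478, -0.5567], [-0.1486, 0.0317, 0.9884, -1.0573]]))}
def proj(n,p):
    f,cx,cy,M=C[n];q=M[:,:3]@p+M[:,3];return np.array([cx+f*q[0]/-q[2],cy+f*q[1]/q[2]])
def tri(t,s):
    r=least_squares(lambda p:np.r_[proj("top",p)-t,proj("scene",p)-s],[.5,0,.1]);return r.x.round(4),r.fun.round(2)
def onz(n,px,z):
    return least_squares(lambda p:proj(n,np.r_[p,z])-px,[.5,0]).x.round(4)
E
python3 - <<'E'
from h import *
print("base",proj("scene",np.zeros(3)))
print("handle top",tri((343.8,165.5),(184,124.2)))
print("handle bot",tri((335.3,175),(187.5,150.8)))
print("hingeU",tri((263.7,135.3),(190.5,195)))
print("hingeL",tri((261.3,147.8),(195.5,224.5)))
print("tea",tri((178,213),(306,252)), onz("top",(178,213),.045))
print("polish handle top est",onz("top",(172,153),.165))
print("white jar",onz("top",(418,174),.07),"bowl",onz("top",(398,228),.03))
E
```

```text
base [412.42709483 144.69203025]
handle top (array([ 0.6011, -0.2211,  0.1927]), array([-0.33,  0.43, -0.56, -0.15]))
handle bot (array([ 0.5995, -0.2236,  0.1014]), array([ 0.22, -0.28,  0.36,  0.09]))
hingeU (array([ 0.6743, -0.0492,  0.1585]), array([ 0.08, -0.1 ,  0.12,  0.03]))
hingeL (array([ 0.6738, -0.0495,  0.0486]), array([ 0.12, -0.15,  0.18,  0.04]))
tea (array([0.5044, 0.149 , 0.0564]), array([-0.,  0., -0., -0.])) [0.5056 0.1505]
polish handle top est [0.6258 0.1531]
white jar [ 0.6131 -0.4343] bowl [ 0.4826 -0.3953]
```

Candidates: thread handle (top view 341,160) vs polish handle (171,160). I pick the one on the wider cupboard with the spools, and the crop confirms it. The glass is the large one at (178,213). The handle is at (0.600,-0.222) and the hinge at about (0.675,-0.048), so the radius of 0.19 matches the text. I'll turn the tool by about -158° first, so the last joint stays in range through the swing.

send_rows(targets=[[0,0,0,-1],[0,0,0,-1],[0,0,0,-1],[0,0,0,-1],[0,0,0,-1],[0,0,0,-1],[0,0,0,-1],[0,0,0,-1]], hand=1)

```text
t: 1.15
position: [0.1611, -0.4995, 0.2264]
tool_rot: [[-0.0, 0.991, -0.137], [0.001, -0.137, -0.991], [-1.0, -0.0, -0.001]]
wrist_force: [-0.3, -0.2, 0.6]
gripper_width: 0.0919
```

send_rows(targets=[[0,0,0,-1],[0,0,0,-1],[0,0,0,-1],[0,0,0,-1],[0,0,0,-1],[0,0,0,-1],[0,0,0,-1],[0,0,0,-1]])

```text
t: 2.15
position: [0.161, -0.4995, 0.2264]
tool_rot: [[-0.0, 0.557, 0.83], [0.001, 0.83, -0.557], [-1.0, 0.0, -0.0]]
wrist_force: [-0.2, -0.2, -0.8]
gripper_width: 0.0916
```

send_rows(targets=[[-0.5,0,0,-1],[-0.5,0,0,-1],[0,0,0,-1],[0,0,0,-0.7],[0,0,0,0]])

```text
t: 2.78
position: [0.1611, -0.4995, 0.2665]
tool_rot: [[-0.0, 0.08, 0.997], [0.0, 0.997, -0.08], [-1.0, 0.0, -0.0]]
wrist_force: [-0.1, 0.4, -0.0]
gripper_width: 0.0915
```

```bash
cat >> h.py <<'E'
def need(s,tgt):
    R=np.array(s["tool_rot"]);return (R.T@(np.array(tgt)-s["position"])/0.04).round(2)
def yang(s): return np.degrees(np.arctan2(s["tool_rot"][1,1],s["tool_rot"][0,1])).round(2)
E
python3 - <<'E'
from h import *
from cell import robot
s=robot.state();print(s["t"],s["position"],yang(s),s["joint_pos"].round(2),need(s,[.52,-.23,.25]))
E
```

```text
2.775 [ 0.16107708 -0.49953924  0.2665219 ] 85.42 [-1.4   0.31  1.45 -0.    1.37 -2.9 ] [0.42 7.43 8.41]
```

send_rows(targets=[[0,0.7,0.7,0],[0,0.7,0.7,0],[0,0.7,0.7,0],[0,0.7,0.8,0],[0,0.7,0.8,0],[0,0.7,0.8,0],[0,0.7,0.8,0],[0,0.7,0.8,0]])

```text
t: 3.78
position: [0.423, -0.2947, 0.2666]
tool_rot: [[-0.0, 0.082, 0.997], [0.0, 0.997, -0.082], [-1.0, 0.0, -0.0]]
wrist_force: [0.8, -0.8, -0.2]
gripper_width: 0.0918
```

send_rows(targets=[[0,0.7,0.8,0],[0,0.7,0.8,0],[0,0.4,0.7,0],[0,0,0,0]])

```text
t: 4.28
position: [0.5207, -0.2299, 0.266]
tool_rot: [[-0.001, 0.078, 0.997], [0.001, 0.997, -0.078], [-1.0, 0.001, -0.001]]
wrist_force: [-0.0, 0.9, -0.4]
gripper_width: 0.0917
```

Run:
```python
from h import *
from cell import robot
import cv2
s=robot.state();print(s["t"],s["position"],yang(s),s["joint_pos"].round(2),need(s,[.600,-.222,.25]))
np.savez("w1.npz",p=s["position"],R=s["tool_rot"])
c=robot.capture("wrist");cv2.imwrite("pics/w1.png",c["color"][:,:,::-1])
T=np.array(c["tool_from_camera"])
def pw(p):
    q=s["tool_rot"].T@(np.array(p)-s["position"]);q=np.linalg.inv(T)@np.r_[q,1];return (c["cx"]+c["fx"]*q[0]/-q[2],c["cy"]+c["fy"]*q[1]/q[2])
print(pw([.6005,-.222,.195]),pw([.6005,-.222,.103]),pw([.6745,-.0485,.17]))
c=robot.capture("top");cv2.imwrite("pics/t1.png",c["color"][:,:,::-1])
```

```text
4.275 [ 0.52066514 -0.22992631  0.26599748] 85.51 [-0.55  0.4   1.33  0.    1.41 -2.04] [0.4  0.35 1.96]
(np.float64(276.37421916640403), np.float64(291.02038470061666)) (np.float64(272.3328219512278), np.float64(241.33910838940818)) (np.float64(458.3582845965328), np.float64(328.70335995600044))
```

View pics/w1.png

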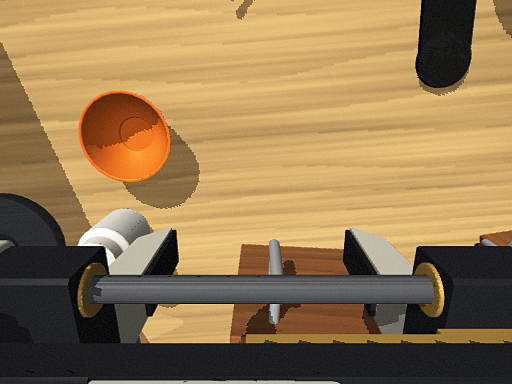

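View pics/t1.png

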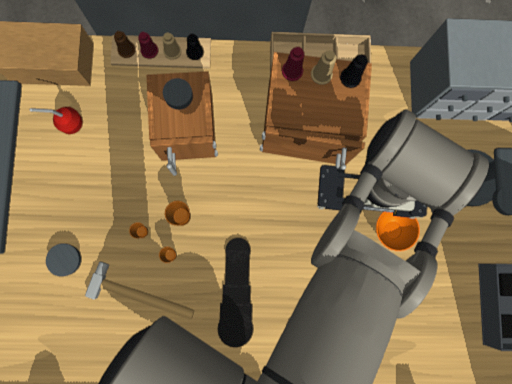

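The wrist view shows the bar's lower end at (275,241), where I predicted (272,241), with its top hidden behind the gripper rod. That agrees, so I go over it and down.

send_rows(targets=[[0,0.18,0.98,0],[0,0.17,0.98,0],[0,0,0,0],[0.6,0,0,0],[0.6,0,0,0],[0.6,0,0,0],[0.5,0,0,0],[0.45,0,0,0]])

```text
t: 5.38
position: [0.5969, -0.2245, 0.1564]
tool_rot: [[-0.001, 0.081, 0.997], [-0.0, 0.997, -0.081], [-1.0, -0.0, -0.001]]
wrist_force: [0.5, -0.6, -0.3]
gripper_width: 0.0918
```

Run:
```python
from h import *
from cell import robot
import cv2
s=robot.state();print(s["t"],s["position"],yang(s),s["wrist_force"],need(s,[.600,-.222,.155]))
c=robot.capture("scene");cv2.imwrite("pics/s2.png",cv2.resize(c["color"][60:220,100:300,::-1],None,fx=4,fy=3.75))
```

```text
5.375 [ 0.596852   -0.22446151  0.15638447] 85.34 [ 0.52664154 -0.5570721  -0.26566216] [0.03 0.07 0.07]
```

View pics/s2.png

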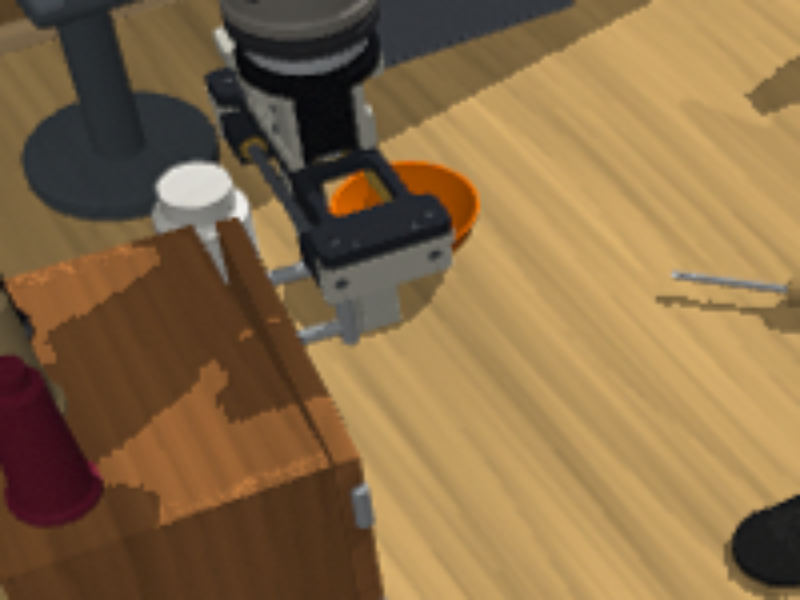

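The fingers straddle the bar (their tips at about (370,320), the bar behind), with no contact force. I centre it slightly and close.

send_rows(targets=[[0,0.06,0.08,0],[0,0,0,0]])

```text
t: 5.68
position: [0.6023, -0.2218, 0.1581]
tool_rot: [[0.002, 0.08, 0.997], [-0.001, 0.997, -0.08], [-1.0, -0.001, 0.002]]
wrist_force: [0.7, 0.3, 1.1]
gripper_width: 0.0915
```

send_rows(targets=[[0,0,0,0],[0,0,0,0],[0,0,0,0],[0,0,0,0],[0,0,0,0],[0,0,0,0]], hand=0)

```text
t: 6.42
position: [0.6021, -0.2213, 0.1567]
tool_rot: [[-0.0, 0.079, 0.997], [-0.0, 0.997, -0.079], [-1.0, -0.0, -0.0]]
wrist_force: [0.8, -0.4, -0.0]
gripper_width: 0.0363
```

send_rows(targets=[[0,0,0,0],[0,0,0,0],[0,0,0,0],[0,0,0,0]])

```text
t: 6.92
position: [0.602, -0.2215, 0.1567]
tool_rot: [[-0.0, 0.079, 0.997], [-0.0, 0.997, -0.079], [-1.0, -0.0, -0.0]]
wrist_force: [0.2, -0.1, -0.5]
gripper_width: 0.0113
```

The bar is gripped (11.3 mm opening). Per 8° about the hinge (180, 61 mm in door axes) the shift is y +0.256, z −0.611. I try two rows first.

send_rows(targets=[[0,0.256,-0.611,1],[0,0.256,-0.611,1],[0,0,0,0]])

```text
t: 7.3
position: [0.557, -0.1906, 0.1567]
tool_rot: [[0.002, 0.351, 0.936], [0.004, 0.936, -0.351], [-1.0, 0.004, 0.0]]
wrist_force: [5.9, 7.5, -3.8]
gripper_width: 0.0112
```

Run:
```python
from h import *
from cell import robot
s=robot.state();print(s["t"],s["position"],yang(s),s["wrist_force"],s["moment"],np.hypot(*(s["position"][:2]-[.675,-.0475])))
```

```text
7.3 [ 0.55703256 -0.19057229  0.15667037] 69.43 [ 5.89397533  7.54315541 -3.83904005] [ 1.1700632  -1.04361606 -0.05254142] 0.18543461277196566
```

The tool is pulled about 9 N toward the hinge, so the commanded arc is slightly too wide. I correct by a couple of mm and carry on.

send_rows(targets=[[0,0.3,-0.6,1],[0,0.27,-0.61,1],[0,0.256,-0.611,1],[0,0,0,0]])

```text
t: 7.8
position: [0.512, -0.127, 0.1568]
tool_rot: [[0.008, 0.702, 0.712], [0.003, 0.712, -0.702], [-1.0, 0.008, 0.004]]
wrist_force: [16.9, 8.5, -11.1]
gripper_width: 0.0115
```

Run:
```python
from h import *
from cell import robot
s=robot.state();print(s["t"],s["position"],yang(s),s["tool_rot"].T@s["wrist_force"],s["moment"],np.hypot(*(s["position"][:2]-[.675,-.0475])),s["gripper_width"])
```

```text
7.8 [ 0.51197429 -0.12702931  0.15677407] 45.44 [11.29298633 17.84976635  6.02902329] [ 1.20302885 -2.64154976 -0.06285616] 0.18138989084954332 0.01148450483349455
```

send_rows(targets=[[0,0.36,-0.57,1],[0,0.3,-0.59,1],[0,0,0,0]])

```text
t: 8.18
position: [0.4979, -0.0764, 0.1567]
tool_rot: [[0.001, 0.87, 0.493], [0.001, 0.493, -0.87], [-1.0, 0.001, -0.0]]
wrist_force: [2.3, 2.0, -2.6]
gripper_width: 0.0115
```

Run:
```python
from h import *
from cell import robot
s=robot.state();print(s["t"],s["position"],yang(s),s["tool_rot"].T@s["wrist_force"],s["moment"],s["gripper_width"])
P=np.array([[.602,-.2215],[.557,-.1906],[.512,-.127],s["position"][:2]])
r=least_squares(lambda h:np.hypot(*(P-h).T)-.19,[.68,-.05]);print(r.x,r.fun)
print(s["tool_rot"].T@(np.r_[r.x,s["position"][2]]-s["position"]))
```

```text
8.175 [ 0.49786088 -0.07635436  0.15668395] 29.54 [ 2.55838222  2.95738519 -0.58082688] [ 0.20863091 -0.40631804 -0.02338268] 0.011497341933220577
[ 0.68619497 -0.05120928] [-3.23132841e-05  5.55509294e-05 -3.12664162e-05  5.27600834e-06]
[1.21540206e-04 1.76250626e-01 7.09768070e-02]
```

Force is now small and the circle fit is within 0.1 mm, with the hinge at (0.686,-0.051). Five more rows take it to about 96°.

send_rows(targets=[[0,0.29,-0.595,1],[0,0.286,-0.595,1],[0,0.286,-0.595,1],[0,0,0,0]])

```text
t: 8.68
position: [0.5038, 0.0014, 0.1567]
tool_rot: [[-0.0, 0.995, 0.099], [0.0, 0.099, -0.995], [-1.0, -0.0, -0.0]]
wrist_force: [-1.6, 1.2, 0.3]
gripper_width: 0.0115
```

send_rows(targets=[[0,0.286,-0.595,1],[0,0.286,-0.595,1],[0,0,0,0],[0,0,0,0]])

```text
t: 9.18
position: [0.5246, 0.0483, 0.1567]
tool_rot: [[-0.002, 0.984, -0.179], [0.001, -0.179, -0.984], [-1.0, -0.002, -0.0]]
wrist_force: [-4.0, 4.8, 1.7]
gripper_width: 0.0113
```

Run:
```python
from h import *
from cell import robot
import cv2
s=robot.state();print(s["t"],s["position"],yang(s),s["tool_rot"].T@s["wrist_force"],s["gripper_width"])
d=s["position"][:2]-[.6862,-.0512];print(np.degrees(np.arctan2(d[1],d[0])))
for n in("scene","top"):cv2.imwrite(f"pics/{n}3.png",robot.capture(n)["color"][:,:,::-1])
```

```text
9.175 [0.52457909 0.04829084 0.15665302] -10.32 [-1.72988359 -4.80258466 -4.01457145] 0.01127134132067193
148.3843175113032
```

View pics/scene3.png

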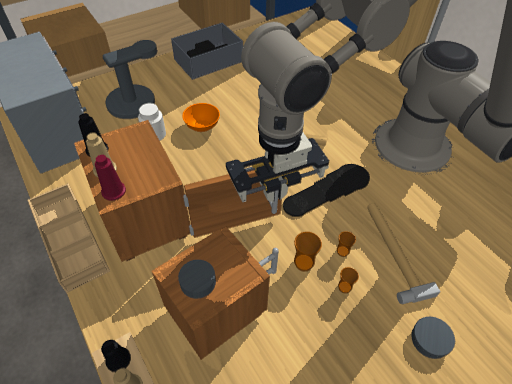

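View pics/top3.png

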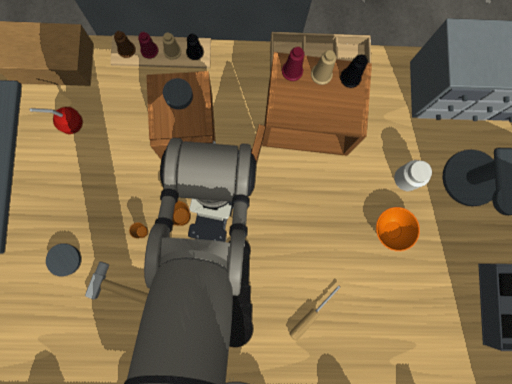

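The scene view shows the door wide open with the handle in the fingers near (278,190). The polish door is shut and the glass is standing at (306,252). I let go and rise.

send_rows(targets=[[0,0,0,0],[0,0,0,0],[0,0,0,0],[0,0,0,0],[0,0,0,0],[0,0,0,0],[0,0,0,0],[0,0,0,0]], hand=1)

```text
t: 10.28
position: [0.5253, 0.0487, 0.1567]
tool_rot: [[0.0, 0.983, -0.183], [-0.0, -0.183, -0.983], [-1.0, 0.0, 0.0]]
wrist_force: [-0.3, -0.3, 0.1]
gripper_width: 0.0867
```

send_rows(targets=[[-0.3,0,0,0],[-0.5,0,0,0],[-0.6,0,0,0],[-0.8,0,0,0],[-0.8,0,0,0],[-0.8,0,0,0],[0,0,0,0],[0,0,0,0]])

```text
t: 11.28
position: [0.525, 0.0487, 0.3085]
tool_rot: [[-0.0, 0.983, -0.183], [-0.0, -0.183, -0.983], [-1.0, -0.0, 0.0]]
wrist_force: [-0.5, -0.2, -0.8]
gripper_width: 0.0916
```

Run:
```python
from h import *
from cell import robot
import cv2
s=robot.state();print(s["t"],s["position"],s["wrist_force"],s["gripper_width"])
for n in("scene","wrist"):cv2.imwrite(f"pics/{n}4.png",robot.capture(n)["color"][:,:,::-1])
```

```text
11.275 [0.52497791 0.04866012 0.30846409] [-0.51287273 -0.2339387  -0.84514398] 0.09156722418890756
```

View pics/scene4.png

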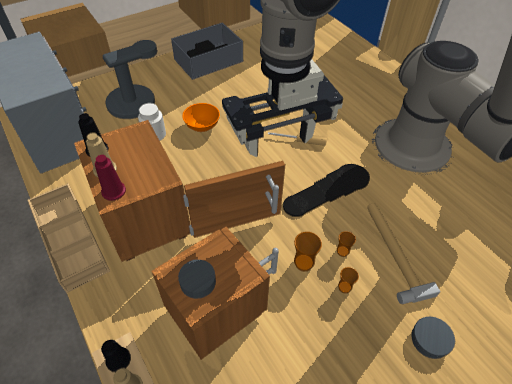

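View pics/wrist4.png

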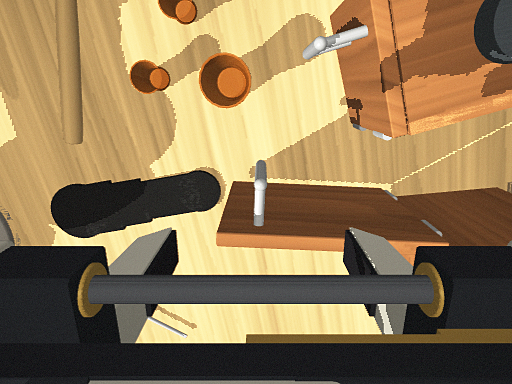

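The scene view shows the door standing open from (188,205) to (284,185), with the handle free at (272,195). The polish door is shut and all three glasses are upright. The gripper is clear above.

Run:
```python
from cell import robot
print(robot.finish_job())
```

```text
the job is handed in; nothing more can be done
None
```

I gripped the thread cupboard's handle from above and swung the door about 95° from where it started. Then I let go, rose to a TCP height of 0.31 m and handed the job in at about 11.4 s.

**Last checks:** after release the wrist force was about 1 N. The last pictures show the thread door wide open and its handle free, the polish door shut, and the tea glass upright. I did not re-measure the door angle after letting go. The 95° comes from the gripped handle's position.

**Disagreement:** the hinge position I read from the pictures was about 11 mm off. That pulled sideways on the wrist with up to about 22 N partway through the swing, below the 120 N limit. I refitted the hinge from the handle's measured path and the force fell to about 6 N or less.

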